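# Put the impact sockets back on their rail in order of size

## Robot

A 6-joint arm with a two-finger parallel gripper is mounted at the origin on a cart in front of the work surface, level with it; the furniture and walls round the work are solid. World frame = base frame: x ahead of the robot, y to its left, z up, the work surface at z = 0. Lengths are in m, angles in rad, forces in N, time in s.
With the tool pointing down it reaches from about 0.25 to 0.725 m from the base axis. Payload 4 kg.
Tool frame: the origin (TCP) lies between the finger pads; the fingertips stand 11 mm ahead of it and the grasp point (between the pads) lies 8 mm behind it; z points along the fingers, y is the line along which they close (so a half turn about z gives the same grasp; the last joint's range is limited). The gripper opens to 85 mm and grips with 20 to 120 N. Pads are 22 mm wide; open, the fingers measure 114 mm over their backs; the gripper's body (76 mm by 85 mm) begins 54 mm behind the grasp point. The pads swing forward as they close: fully open they stand 13 mm farther back than shut.
Start: joints at [-1.296, 0.241, 0.005, 1.335, 0, 1.571], TCP at [0.136, -0.481, 0.218] pointing down, gripper open.
Joint ranges: [-2.72, 2.72], [-1.05, 1.87], [-1.09, 1.28], [-1.99, 2.15], [-1.42, 1.44], [-3.14, 3.14]. Speed limits (rad/s): [2.79, 2.79, 3.14, 3.14, 3.14, 3.14].

## Interface

Orientations are given as a unit quaternion [x, y, z, w].
In Python, from workcell import monitor, optics, r gives the robot as it stands.
- The arm moves only by the shell command python3 -m crank 'ROWS' [OPENING]. ROWS is text: rows parted by semicolons, each of 6 numbers parted by spaces: the shift along the tool's x, y, z in mm, then the turn, a rotation vector about the tool's x, y, z in rad. In form: x y z wx wy wz; .... A call has 1 to 12 rows; each row shifts and turns the commanded pose from where the row before left it, along the tool's axes as they then stand; what a row does not reach is not made up. A row lasts 1/8 s, in which the tool goes at most 62.5 mm and 10.7 degrees, less where a joint would pass 70% of its speed; a pose out of reach is approached as far as the arm can. A call with a gripper value outside its range is refused whole. OPENING is the opening, from 0 (shut) to 1 (fully open), set as the call begins (- or left out, the last holds). The fingers move at their own pace and stop on an object; the grip force is fixed at half the most. Time passes only in rows, so rows that do not move let the fingers close. It gives the time, the measured TCP pose, the force, the opening and the grip force at its end, in the units of the state.
- monitor.read_state(): the state, without advancing time (a new reading comes with each control period).
- optics.read_camera(name): name is "scene" or "side" or "wrist"; returns (picture, depth): 420x560x3 uint8, red, green, blue; 420x560 float32, m along the optical axis (not along the pixel's ray), 0 where there is no reading.
- optics.camera_info(name): a dict with "vertical_fov" (degrees; the focal length in pixels is half the picture's height over the tangent of half this angle, whatever the lens; pixels are square), "cx", "cy" (the principal point, pixels), "k1" (the pictures are not rectified: a ray, as slopes to the right and down, at radius r is drawn at 1 + k1 r^2 times it, then the intrinsics apply), "rvec" (rotation vector, rad) and "tvec" (3), from world to camera coordinates, as OpenCV has them. Camera axes: x right, y down, z forward; pixel columns grow to the right and rows downward; lengths in m; the calibration is good to about 2 mm. A picture is of the moment at which its call begins: read the wrist's pose just before it. camera_info takes no time and is no camera call; for the wrist camera it gives the pose at the moment of the call.
- r.hand_in(): hands the job in; it is judged then, once.
The state is a dict: "clock": time; "joints": joint angles; "dq": joint speeds; "tau": joint torques, N m; "tool_pos": TCP position; "tool_rot": TCP orientation; "wrist_force": force on the tool from outside, world axes, zero at the start; "ft_torque": the same for the moment, N m; "finger_gap": finger opening in m; "grip_force": force on a finger pad.
Only numpy, scipy, OpenCV 4.12 (cv2) and the standard library are available. Lean on these libraries where they do the work, as an engineer would, in place of code of your own. Each camera call takes 0.05 s, during which the arm holds its last target. There are 200 camera calls.

## Task

Put the four loose impact sockets back on the socket rail in order of size: each goes down over a post, hexagon up, on the clip whose round seat is as wide as the socket, so that the row climbs from the smallest at the hanging eye to the largest at the other end. Every socket must stand upright, all the way down on its seat. Leave the tin cup and the red spray can where they stand.

Things in the scene. Friction and masses are not known exactly. Their poses are not given: they have to be found in the camera images.
- socket_1: The smallest of four dark steel impact sockets: an upright round hollow piece 38 mm in diameter and 50 mm tall, about 0.2 kg, standing loose on the table. Its 21 mm hexagon mouth looks up; in its underside is a 19 mm square drive hole, 24 mm deep, which opens into the hexagon, so that a post can enter from below. Origin: centre of the underside; z runs up its axis. Grip it round the outside from above.
- socket_2: The second smallest of four dark steel impact sockets: an upright round hollow piece 44 mm in diameter and 52 mm tall, about 0.27 kg, standing loose on the table. Its 27 mm hexagon mouth looks up; in its underside is a 19 mm square drive hole, 24 mm deep, which opens into the hexagon, so that a post can enter from below. Origin: centre of the underside; z runs up its axis. Grip it round the outside from above.
- socket_3: The second largest of four dark steel impact sockets: an upright round hollow piece 50 mm in diameter and 55 mm tall, about 0.36 kg, standing loose on the table. Its 32 mm hexagon mouth looks up; in its underside is a 19 mm square drive hole, 24 mm deep, which opens into the hexagon, so that a post can enter from below. Origin: centre of the underside; z runs up its axis. Grip it round the outside from above.
- socket_4: The largest of four dark steel impact sockets: an upright round hollow piece 56 mm in diameter and 58 mm tall, about 0.46 kg, standing loose on the table. Its 38 mm hexagon mouth looks up; in its underside is a 19 mm square drive hole, 24 mm deep, which opens into the hexagon, so that a post can enter from below. Origin: centre of the underside; z runs up its axis. Grip it round the outside from above.
- post_1: Clip 1 of 4 on the socket rail; end with the wire hanging eye: flat round seat 38 mm wide (smallest), black plastic, with an upright steel post in the middle, 26 mm tall, 14 mm thick, tapering from 10 mm up to a rounded 6 mm tip. Origin: centre of the seat's top, 13 mm above the table; z up, y along the row to the largest seat. The rail: a fixed aluminium bar 262 x 43 mm, flat on the table; clips 64 mm apart.
- post_2: Clip 2 of 4 on the socket rail: flat round seat 44 mm wide (second smallest), black plastic, with an upright steel post in the middle, 26 mm tall, 14 mm thick, tapering from 10 mm up to a rounded 6 mm tip. Origin: centre of the seat's top, 13 mm above the table; z up, y along the row to the largest seat. All four posts are alike; only the seats differ.
- post_3: Clip 3 of 4 on the socket rail: flat round seat 50 mm wide (second largest), black plastic, with an upright steel post in the middle, 26 mm tall, 14 mm thick, tapering from 10 mm up to a rounded 6 mm tip. Origin: centre of the seat's top, 13 mm above the table; z up, y along the row to the largest seat. All four posts are alike; only the seats differ.
- post_4: Clip 4 of 4 on the socket rail; end without the eye: flat round seat 56 mm wide (largest), black plastic, with an upright steel post in the middle, 26 mm tall, 14 mm thick, tapering from 10 mm up to a rounded 6 mm tip. Origin: centre of the seat's top, 13 mm above the table; z up, y along the row to the largest seat. All four posts are alike; only the seats differ.
- parts_cup: Bystander: open tin cup, 76 mm across and 61 mm tall, standing loose on the table. Origin: centre of its underside. To be left where it stands.
- spray_primer: Bystander: aerosol can with a red body and a pale top, 67 mm in diameter and 189 mm tall, standing loose on the table. Origin: centre of its underside. To be left where it stands.
Mind the look-alikes: they are no part of the job. Leave any blue or pink look-alike of the socket_2 alone.

How it is judged:
By the outcome, as a careful person would: the job done as asked, in the order asked, and still so for the second after the job is handed in, with the robot touching nothing.
It also fails if it takes over 93 s, if anything falls off the work surface, if the arm or the gripper's body presses on something with over 40 N, if the wrist force passes 120 N, or if a joint passes its speed limit or range.

## Working session

There is one attempt and no reset: what is moved stays moved. The work goes in short steps, Python scripts to look and compute and a shell command to move; the robot and the scene stay as the last step left them, time stands still between calls to the robot, and variables do not carry over. Pictures are saved under pics/ and viewed, at most 14 in all, crops included, and the job is handed in when it is done.

```bash
ls; mkdir -p pics; python3 - <<'E'
from workcell import monitor, optics, r
import cv2,numpy as np
print(monitor.read_state())
for n in ["scene","side"]:
    p,d=optics.read_camera(n); i=optics.camera_info(n); print(n,i)
    cv2.imwrite(f"pics/{n}0.png",p[:,:,::-1]); np.savez(f"{n}0.npz",p=p,d=d)
E
```

```text
pics
{'clock': 0.0, 'joints': array([-1.29595861e+00,  2.41403731e-01,  3.71276386e-03,  1.33515829e+00,
       -1.65260668e-05,  1.57079525e+00]), 'dq': array([-2.38866250e-05,  7.72910978e-05,  2.17090883e-04,  2.34440529e-04,
        7.62814782e-04, -2.69657540e-04]), 'tau': array([ 7.64341657e-04, -3.72315896e+01,  2.52409708e+01,  1.68558763e-02,
       -3.60742604e-05,  5.71373178e-06]), 'tool_pos': array([ 0.13551449, -0.4806124 ,  0.2173132 ]), 'tool_rot': array([ 9.90572281e-01,  1.36987234e-01, -1.48796970e-04, -1.01565844e-03]), 'wrist_force': array([ 0.54081897,  0.51798422, -0.5713527 ]), 'ft_torque': array([ 0.00616676, -0.039187  , -0.02567607]), 'grip_force': 0.0, 'finger_gap': 0.08541381227695038}
scene {'vertical_fov': 45.696039476269334, 'cx': 272.32827862446567, 'cy': 199.9543428183754, 'k1': -0.17822644399831183, 'rvec': array([ 0.92215904, -2.59144945,  0.97771728]), 'tvec': array([0.47714215, 0.34387468, 1.13534388])}
side {'vertical_fov': 50.03490415098773, 'cx': 282.6700830143362, 'cy': 222.45477786795513, 'k1': -0.14481050750036556, 'rvec': array([ 2.10720715, -0.38870841,  0.22389403]), 'tvec': array([-0.55931335,  0.14747205,  1.37119155])}
```

View pics/scene0.png

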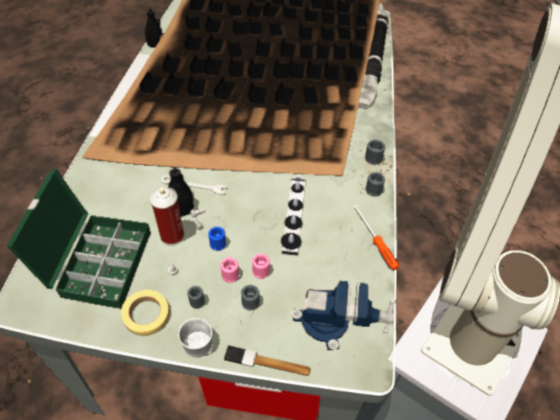

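View pics/side0.png

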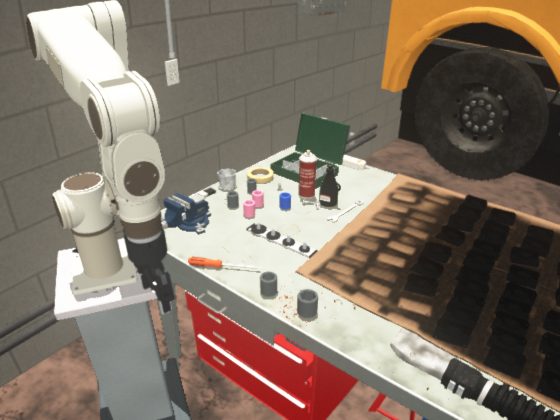

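Scene view: dark sockets at about (375,152), (375,184), (196,297) and (250,297). The rail runs (298,183)→(290,245), with the pink and blue look-alikes around (217–260,238–270). Next I make an orthographic top-down map from both cameras' depth.

```bash
cat > h.py <<'E'
import numpy as np,cv2
from workcell import monitor, optics
def K(i):
    f=210/np.tan(np.radians(i['vertical_fov'])/2)
    return np.array([[f,0,i['cx']],[0,f,i['cy']],[0,0,1]])
def cloud(d,i):
    """world XYZ per pixel, 420x560x3, nan w/o reading"""
    v,u=np.mgrid[:420,:560]; k=K(i)
    # r_d = r(1+k1 r^2): invert by fixed point
    xd=(u-k[0,2])/k[0,0]; yd=(v-k[1,2])/k[0,0]; x,y=xd.copy(),yd.copy()
    for _ in range(30):
        s=1+i['k1']*(x*x+y*y); x,y=xd/s,yd/s
    P=np.stack([x*d,y*d,d],-1); P[d<=0]=np.nan
    R=cv2.Rodrigues(np.array(i['rvec']))[0]
    return (P-np.array(i['tvec']))@R
def proj(X,i):
    k=np.array([i['k1'],0,0,0,0.])
    return cv2.projectPoints(np.float64(X).reshape(-1,3),np.array(i['rvec']),np.array(i['tvec']),K(i),k)[0][:,0]
E
python3 - <<'E'
from h import *
x0,x1,y0,y1=0.1,0.75,-.5,.4   # 1px=1.5mm? use 1.2mm
s=0.0012
W=int((y1-y0)/s);H=int((x1-x0)/s)
for n in ["scene","side"]:
    z=np.load(n+"0.npz");C=cloud(z['d'],optics.camera_info(n))
    for (u,v) in ([(375,152),(375,184),(196,297),(250,297),(261,265),(230,270),(217,238),(298,184),(290,245),(196,338),(330,300),(268,217)] if n=="scene" else [(268,284),(307,303),(252,187),(233,200),(228,180)]):
        a=C[v-10:v+11,u-10:u+11].reshape(-1,3); print(n,u,v,C[v,u].round(3),"ztop",np.nanpercentile(a[:,2],95).round(3))
    t=C[(abs(C[...,2])<.02)];print("table z",np.median(t[:,2]))
    # warp the image onto plane z=0.013 top-down
    ys,xs=np.meshgrid(y1-np.arange(W)*s,x1-np.arange(H)*s)
    m=proj(np.stack([xs,ys,0*xs+.013],-1),optics.camera_info(n)).reshape(H,W,2).astype(np.float32)
    o=cv2.remap(z['p'],m,None,cv2.INTER_LINEAR); cv2.imwrite(f"pics/top_{n}.png",o[:,:,::-1])
E
```

```text
scene 375 152 [ 0.507 -0.361  0.053] ztop 0.058
scene 375 184 [ 0.44 -0.25  0.05] ztop 0.054
scene 196 297 [0.575 0.334 0.052] ztop 0.051
scene 250 297 [0.493 0.236 0.013] ztop 0.053
scene 261 265 [0.515 0.167 0.051] ztop 0.053
scene 230 270 [0.563 0.227 0.053] ztop 0.053
scene 217 238 [0.655 0.175 0.052] ztop 0.052
scene 298 184 [ 0.621 -0.127  0.027] ztop 0.022
scene 290 245 [0.513 0.05  0.013] ztop 0.021
scene 196 338 [0.522 0.396 0.002] ztop 0.06
scene 330 300 [0.319 0.159 0.087] ztop 0.118
scene 268 217 [0.623 0.007 0.002] ztop 0.004
table z -4.332243145087099e-05
side 268 284 [ 0.443 -0.291  0.045] ztop 0.056
side 307 303 [ 0.508 -0.413  0.057] ztop 0.059
side 252 187 [0.588 0.306 0.029] ztop 0.054
side 233 200 [0.485 0.216 0.038] ztop 0.053
side 228 180 [0.508 0.37  0.044] ztop 0.062
table z 0.001908087564042404
```

View pics/top_scene.png

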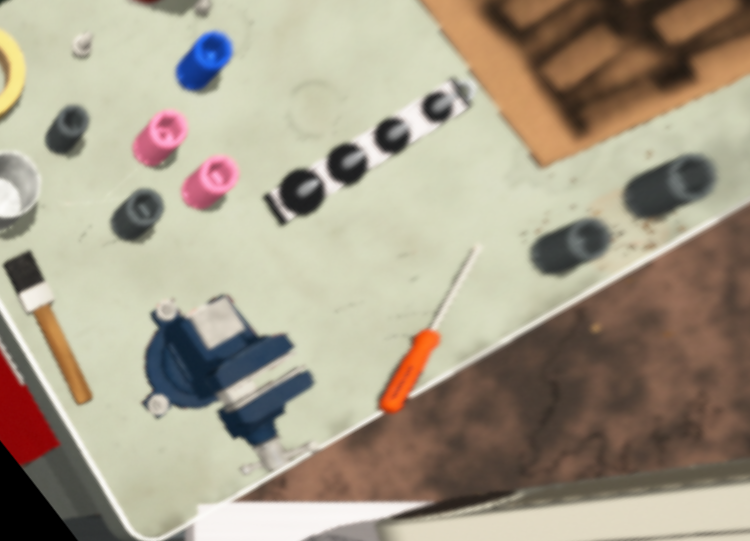

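```bash
cat > fit.py <<'E'
from h import *
from scipy.optimize import least_squares, minimize
D={n:np.load(n+"0.npz") for n in["scene","side"]}
Cs={n:cloud(D[n]['d'],optics.camera_info(n)) for n in D}
def circ(c,r,h,names):
    P=np.concatenate([Cs[n].reshape(-1,3) for n in names]); P=P[np.isfinite(P[:,0])]
    c=np.array(c)
    for _ in range(4):
        q=P[(np.hypot(*(P[:,:2]-c).T)<r+.012)&(np.hypot(*(P[:,:2]-c).T)>r-.006)&(P[:,2]>.01)&(P[:,2]<h-.004)]
        c=least_squares(lambda p:np.hypot(*(q[:,:2]-p).T)-r,c,loss='soft_l1',f_scale=.001).x
    return c.round(4),len(q),np.median(abs(np.hypot(*(q[:,:2]-c).T)-r)).round(4)
if __name__=="__main__":
    for nm,c,r,h in [("s1",(.58,.325),.019,.05),("s2",(.49,.22),.022,.052),("s3",(.445,-.27),.025,.055),("s4",(.51,-.385),.028,.058),("pinkA",(.515,.16),.022,.052),("pinkB",(.563,.22),.022,.052),("cup",(.53,.39),.038,.061)]:
        print(nm,*[circ(c,r,h,n) for n in (["scene"],["side"],["scene","side"])])
    # rail: seats dark discs 4 on line; fit with both cameras at z=.013
    G=.001; xs,ys=np.meshgrid(np.arange(.45,.68,G),np.arange(-.18,.13,G),indexing='ij')
    r4=np.array([.019,.022,.025,.028])
    for names in (["scene"],["side"],["scene","side"]):
        I=0
        for n in names:
            i=optics.camera_info(n); m=proj(np.stack([xs,ys,0*xs+.013],-1),i).reshape(*xs.shape,2).astype(np.float32)
            g=cv2.remap(D[n]['p'].max(2),m,None,cv2.INTER_LINEAR).astype(float); I=I+(np.minimum(g,130)-65)/65
        I=I/len(names)
        def cost(p):
            t=p[2];u=np.array([np.cos(t),np.sin(t)]);c=0
            for k in range(4):
                q=p[:2]+u*.064*(k-1.5); d=np.hypot(xs-q[0],ys-q[1])
                c+=(I*(1/(1+np.exp((d-r4[k])/.0007)))).sum()-.5*(I*((1/(1+np.exp((d-r4[k]-.004)/.0007)))-(1/(1+np.exp((d-r4[k])/.0007))))).sum()
            return c
        a=np.array([.617,-.125]);b=np.array([.525,.045]);d=b-a
        s=minimize(cost,[*((a+b)/2),np.arctan2(d[1],d[0])],method='Nelder-Mead',options=dict(initial_simplex=None,xatol=1e-5))
        t=s.x[2];u=np.array([np.cos(t),np.sin(t)])
        print(names,s.fun.round(0),"ang",t.round(4),[(s.x[:2]+u*.064*(k-1.5)).round(4).tolist() for k in range(4)])
E
python3 fit.py
```

```text
s1 (array([0.5813, 0.3242]), 127, np.float64(0.0029)) (array([0.5891, 0.3234]), 69, np.float64(0.0019)) (array([0.5889, 0.3237]), 199, np.float64(0.0009))
s2 (array([0.4871, 0.2426]), 169, np.float64(0.0007)) (array([0.4879, 0.242 ]), 100, np.float64(0.0021)) (array([0.4872, 0.2424]), 256, np.float64(0.0009))
s3 (array([ 0.449 , -0.2695]), 189, np.float64(0.0011)) (array([ 0.4501, -0.2709]), 183, np.float64(0.0011)) (array([ 0.4495, -0.2702]), 368, np.float64(0.0011))
s4 (array([ 0.5192, -0.3853]), 236, np.float64(0.0015)) (array([ 0.5205, -0.3863]), 246, np.float64(0.0009)) (array([ 0.5199, -0.3859]), 470, np.float64(0.0013))
pinkA (array([0.5178, 0.1577]), 155, np.float64(0.0021)) (array([0.5261, 0.1557]), 111, np.float64(0.0014)) (array([0.5258, 0.1555]), 270, np.float64(0.001))
pinkB (array([0.5701, 0.2167]), 147, np.float64(0.0022)) (array([0.5785, 0.2136]), 101, np.float64(0.0015)) (array([0.578 , 0.2144]), 292, np.float64(0.0012))
cup (array([0.5357, 0.3871]), 63, np.float64(0.003)) (array([0.5122, 0.4052]), 182, np.float64(0.0024)) (array([0.513, 0.404]), 458, np.float64(0.0019))
['scene'] -219.0 ang 2.129 [[0.6213, -0.1243], [0.5874, -0.0701], [0.5535, -0.0158], [0.5196, 0.0385]]
['side'] 2972.0 ang 2.1324 [[0.6232, -0.128], [0.5891, -0.0738], [0.5551, -0.0196], [0.521, 0.0345]]
['scene', 'side'] 1434.0 ang 2.1307 [[0.6221, -0.1257], [0.5882, -0.0715], [0.5542, -0.0173], [0.5202, 0.037]]
```

Hanging eye is at the upper right end of the rail (468,88 in the top view), which matches the fit order. One gripper yaw suits every pick and place: the fingers close across the row, with tool x along the row. I turn to that yaw first.

```bash
cat > go.py <<'E'
# usage: go.py x y z : remaining shift (mm, tool axes) and turn from measured pose to target (tool down, y at 0.56 rad)
import sys,numpy as np
from workcell import monitor
from scipy.spatial.transform import Rotation as R
s=monitor.read_state(); T=np.array([float(a) for a in sys.argv[1:4]])
A=R.from_quat(s['tool_rot']); a=0.56+np.pi/2
G=R.from_quat([np.cos(a/2),np.sin(a/2),0,0])
print("t",round(s['clock'],2),"pos",s['tool_pos'].round(4),"shift",(A.inv().apply(T-s['tool_pos'])*1000).round(1),"turn",(A.inv()*G).as_rotvec().round(3),"F",s['wrist_force'].round(1),"gap",round(s['finger_gap'],4),"grip",round(s['grip_force'],1))
E
python3 -m crank '0 0 0 0 0 -0.1857;0 0 0 0 0 -0.1857;0 0 0 0 0 -0.1857;0 0 0 0 0 -0.1857;0 0 0 0 0 -0.1857;0 0 0 0 0 -0.1857;0 0 0 0 0 -0.1857;0 0 0 0 0 -0.1857;0 0 0 0 0 -0.1857;0 0 0 0 0 -0.1857'
python3 go.py .5199 -.3859 .15
```

```text
clock: 1.35
tool_pos: [0.1356, -0.4809, 0.2177]
tool_rot: [0.481, 0.877, 0.0, -0.0]
wrist_force: [-0.4, 0.5, 0.1]
finger_gap: 0.0854
grip_force: 0.0
t 1.35 pos [ 0.1356 -0.4809  0.2177] shift [-126.5  375.1   67.7] turn [ 0.    -0.001  0.007] F [-0.4  0.5  0.1] gap 0.0854 grip 0.0
```

```bash
python3 -m crank '-18 53.6 9.7 0 0 0.007;-18 53.6 9.7 0 0 0;-18 53.6 9.7 0 0 0;-18 53.6 9.7 0 0 0;-18 53.6 9.7 0 0 0;-18 53.6 9.7 0 0 0;-18 53.6 9.7 0 0 0;0 0 0 0 0 0;0 0 0 0 0 0'
python3 go.py .5199 -.3859 .15
python3 - <<'E'
from h import *
i=optics.camera_info("wrist");p,d=optics.read_camera("wrist");np.savez("w1.npz",p=p,d=d);print(i)
for c in [(.5199,-.3859,.058),(.4495,-.2702,.055)]: print(proj(c,i))
cv2.imwrite("pics/w1.png",p[:,:,::-1])
E
```

```text
clock: 2.48
tool_pos: [0.5204, -0.3901, 0.1493]
tool_rot: [0.487, 0.874, -0.0, -0.001]
wrist_force: [-1.0, -0.0, 0.2]
finger_gap: 0.0854
grip_force: 0.0
t 2.48 pos [ 0.5204 -0.3901  0.1493] shift [ 3.9  1.8 -0.7] turn [-0.001 -0.002 -0.005] F [-1.  -0.   0.2] gap 0.0854 grip 0.0
{'vertical_fov': 62.954971111861816, 'cx': 271.87046196730034, 'cy': 207.761923700946, 'k1': -0.06284318286327654, 'rvec': array([-2.7647111 , -0.78576229, -0.10839722]), 'tvec': array([-0.2377766 , -0.59896668,  0.1477972 ])}
[[273.83073174 202.07327197]]
[[275.53947218   3.25436621]]
```

View pics/w1.png

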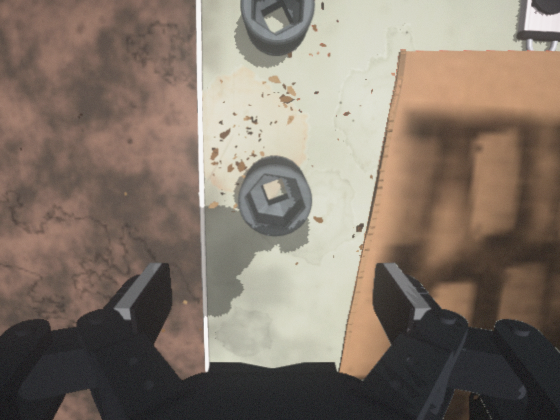

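Wrist view: socket 4's mouth is centred near (275,198), against a predicted (274,202), so I refine it from wrist depth.

```bash
cat > ring.py <<'E'
from h import *
def ring(C,c,r,h):
    "centroid of the enclosing circle of the top annulus z~h near c"
    m=(np.hypot(C[...,0]-c[0],C[...,1]-c[1])<r+.02)&(abs(C[...,2]-h)<.006)
    q=C[m]; (x,y),rr=cv2.minEnclosingCircle((q[:,:2]*1000).astype(np.float32))
    from scipy.optimize import least_squares
    hull=cv2.convexHull((q[:,:2]*1000).astype(np.float32))[:,0]
    s=least_squares(lambda p:np.hypot(hull[:,0]-p[0],hull[:,1]-p[1])-p[2],[x,y,rr],loss='soft_l1').x
    return s.round(1),len(q),np.median(q[:,2]).round(4)
E
python3 - <<'E'
from ring import *
z=np.load("w1.npz");C=cloud(z['d'],optics.camera_info("wrist"))
print(ring(C,(.52,-.386),.028,.058), "table",np.nanmedian(C[260:300,260:300,2]))
E
```

```text
(array([ 519.7, -386. ,   27.9]), 2187, np.float64(0.0583)) table 0.0008499225888477593
```

```bash
python3 -m crank '3.9 1.8 20 0 0 -0.005;0 0 35 0 0 0;0 0 35 0 0 0;0 0 25 0 0 0;0 0 0 0 0 0;0 0 0 0 0 0'
python3 go.py .5199 -.3859 .034
```

```text
clock: 3.28
tool_pos: [0.5204, -0.3876, 0.0371]
tool_rot: [0.485, 0.874, -0.0, 0.001]
wrist_force: [-0.7, 0.4, 1.2]
finger_gap: 0.0855
grip_force: 0.0
t 3.27 pos [ 0.5204 -0.3876  0.0371] shift [1.7 0.5 3.1] turn [ 0.001  0.002 -0.002] F [-0.7  0.4  1.2] gap 0.0855 grip 0.0
```

```bash
python3 -m crank '1.7 0.5 3 0 0 0;0 0 0 0 0 0'; python3 go.py .5199 -.3859 .034
python3 -m crank '0 0 0 0 0 0;0 0 0 0 0 0;0 0 0 0 0 0;0 0 0 0 0 0' 0.3; python3 go.py .5199 -.3859 .034
```

```text
clock: 3.52
tool_pos: [0.5202, -0.3848, 0.0332]
tool_rot: [0.485, 0.875, -0.0, 0.001]
wrist_force: [0.2, -0.6, -0.2]
finger_gap: 0.0854
grip_force: 0.0
t 3.52 pos [ 0.5202 -0.3848  0.0332] shift [-0.7 -0.9 -0.8] turn [ 0.001  0.001 -0.001] F [ 0.2 -0.6 -0.2] gap 0.0854 grip 0.0
clock: 4.03
tool_pos: [0.5197, -0.385, 0.0335]
tool_rot: [0.485, 0.875, -0.0, 0.0]
wrist_force: [-2.2, 1.7, 5.9]
finger_gap: 0.0533
grip_force: 61.7
t 4.03 pos [ 0.5197 -0.385   0.0335] shift [-0.9 -0.3 -0.5] turn [-0.001  0.001 -0.001] F [-2.2  1.7  5.9] gap 0.0533 grip 61.7
```

```bash
python3 -m crank '0 0 -40 0 0 0;0 0 -50 0 0 0;0 0 -30 0 0 0;0 0 0 0 0 0'; python3 go.py .63 -.14 .15
```

```text
clock: 4.53
tool_pos: [0.5213, -0.3855, 0.1543]
tool_rot: [0.485, 0.875, -0.0, 0.002]
wrist_force: [0.0, 0.1, -5.9]
finger_gap: 0.0534
grip_force: 64.6
t 4.53 pos [ 0.5213 -0.3855  0.1543] shift [150.5 222.4   4.1] turn [ 0.002  0.004 -0.001] F [ 0.   0.1 -5.9] gap 0.0534 grip 64.6
```

```bash
python3 -m crank '30 44.5 0 0 0 0;30 44.5 0 0 0 0;30 44.5 0 0 0 0;30 44.5 0 0 0 0;30 44.5 0 0 0 0;0 0 0 0 0 0;0 0 0 0 0 0;0 0 0 0 0 0'; python3 go.py .5202 .037 .1
python3 - <<'E'
from h import *
i=optics.camera_info("wrist");p,d=optics.read_camera("wrist");np.savez("w2.npz",p=p,d=d,**{k:np.array(v) for k,v in i.items()})
C=cloud(d,i)
posts=[[0.6221,-0.1257],[0.5882,-0.0715],[0.5542,-0.0173],[0.5202,0.037]]
for c in posts:
    print(proj((*c,.013),i).round(0),end=' ')
    m=(np.hypot(C[...,0]-c[0],C[...,1]-c[1])<.02)&(C[...,2]>.025)&(C[...,2]<.045); q=C[m]
    print(len(q),q.mean(0).round(4) if len(q) else '', np.median(q[q[:,2]>.034],0).round(4) if len(q) else '')
for c in posts: cv2.circle(p,tuple(int(v) for v in proj((*c,.013),i)[0]),2,(255,0,0),-1)
cv2.imwrite("pics/w2.png",p[:,:,::-1])
E
```

```text
clock: 5.52
tool_pos: [0.6278, -0.1404, 0.1507]
tool_rot: [0.485, 0.874, -0.001, -0.001]
wrist_force: [0.4, -0.4, -5.1]
finger_gap: 0.053
grip_force: 65.0
t 5.53 pos [ 0.6278 -0.1404  0.1507] shift [207.4   2.6  51.1] turn [-0.002 -0.002 -0.003] F [ 0.4 -0.4 -5.1] gap 0.053 grip 65.0
[[275. 175.]] 179 [ 0.6229 -0.1245  0.0331] [ 0.6235 -0.1252  0.0367]
[[275.  99.]] 227 [ 0.5902 -0.0719  0.0329] [ 0.5902 -0.0717  0.0369]
[[275.  14.]] 259 [ 0.5572 -0.019   0.033 ] [ 0.5566 -0.018   0.0369]
[[275. -76.]] 0
```

View pics/w2.png

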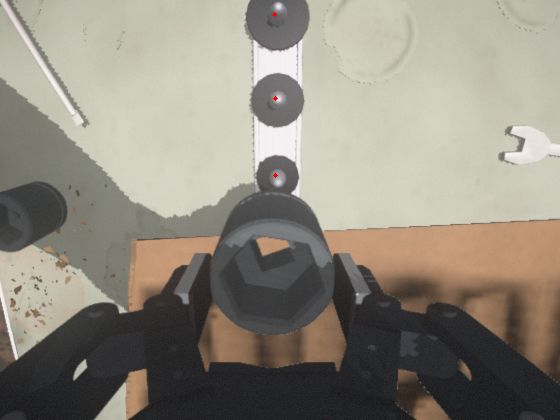

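The seats show centred near (278,176), (277,100) and (277,17), about 2–3 px right of my red predictions. I refit the rail from the wrist image.

```bash
python3 - <<'E'
from h import *
from scipy.optimize import least_squares
z=np.load("w2.npz"); i={k:z[k] for k in['vertical_fov','cx','cy','k1','rvec','tvec']}
C=cloud(z['d'],i); u=np.array([np.cos(2.1307),np.sin(2.1307)]); y=np.array([u[1],-u[0]])
g=z['p'].max(2)
from scipy import ndimage
# seat masks: dark pixels; dilation by post closing
pts=[]
for k,(c,r) in enumerate([((.6221,-.1257),.019),((.5882,-.0715),.022),((.5542,-.0173),.025)]):
    G=.0004; a=np.arange(-.04,.04,G); X,Y=np.meshgrid(a,a,indexing='ij')  # X along row, Y along tool y
    W=np.array(c)+X[...,None]*u+Y[...,None]*y
    m=proj(np.concatenate([W,0*X[...,None]+.013],-1),i).reshape(*X.shape,2).astype(np.float32)
    t=cv2.remap(g,m,None,cv2.INTER_LINEAR,borderValue=255).astype(float)
    best=None
    for dx in np.arange(-.005,.0051,.0005):
        for dy in np.arange(-.005,.0051,.0005):
            d=np.hypot(X-dx,Y-dy); s=t[(d>r+.0005)&(d<r+.003)].mean()-t[(d<r-.0005)&(d>r-.003)].mean()
            if best is None or s>best[0]: best=(s,dx*1000,dy*1000)
    cc=np.array(c)+best[1]/1000*u+best[2]/1000*y
    q=C[(np.hypot(C[...,0]-cc[0],C[...,1]-cc[1])<.014)&(C[...,2]>.033)&(C[...,2]<.045)][:,:2]-c
    print(k+1,"along,across(mm)",np.round(best,1),cc.round(4),"tip",(q@u).mean()*1000,(q@y).mean()*1000)
P=C[200:420:,:200]  # socket3 check
from ring import ring
print(ring(C,(.4495,-.2702),.025,.055),"t",np.nanmedian(C[100:140,100:140,2]))
E
```

```text
1 along,across(mm) [82.1 -1.   1.5] [ 0.6239 -0.1258] tip -0.26510396419884696 1.5195029353943765
2 along,across(mm) [103.4  -1.5   1.5] [ 0.5903 -0.072 ] tip -1.3056853878980756 1.5283718729821643
3 along,across(mm) [67.4 -2.   1.5] [ 0.5565 -0.0182] tip -1.836045800456445 1.6428416260468166
(array([ 451.5, -268.5,   24.4]), 973, np.float64(0.0541)) t -2.8571654118904395e-05
```

```bash
python3 go.py .5227 .0357 .10; python3 -m crank '51 1 10 0 0 -0.003;51 0 10 0 0 0;51 0 10 0 0 0;51 0 12 0 0 0;0 0 0 0 0 0;0 0 0 0 0 0;0 0 0 0 0 0'; python3 go.py .5227 .0357 .10
python3 - <<'E'
from ring import *
from workcell import monitor
s=monitor.read_state();i=optics.camera_info("wrist");p,d=optics.read_camera("wrist");C=cloud(d,i)
t=s['tool_pos'];R=ring(C,t[:2],.028,t[2]+.0245);print(R)
u=np.array([np.cos(2.1307),np.sin(2.1307)]); y=np.array([u[1],-u[0]]);o=R[0][:2]-t[:2]*1000;print("held offset x,y",o@u,o@y)
cv2.imwrite("pics/w3.png",p[:,:,::-1])
E
```

```text
t 5.58 pos [ 0.6281 -0.1406  0.1512] shift [205.3   3.9  51.5] turn [-0.002 -0.001 -0.003] F [-0.6  0.5 -5.3] gap 0.0536 grip 65.0
clock: 6.45
tool_pos: [0.5225, 0.0326, 0.1109]
tool_rot: [0.484, 0.875, 0.0, 0.001]
wrist_force: [0.5, -0.3, -5.3]
finger_gap: 0.053
grip_force: 65.1
t 6.45 pos [0.5225 0.0326 0.1109] shift [ 2.5  1.8 10.9] turn [0.002 0.001 0.   ] F [ 0.5 -0.3 -5.3] gap 0.053 grip 65.1
(array([522.5,  32.5,  27.9]), 7099, np.float64(0.1349))
held offset x,y -0.13110896686245077 -0.036526547228133935
```

View pics/w3.png

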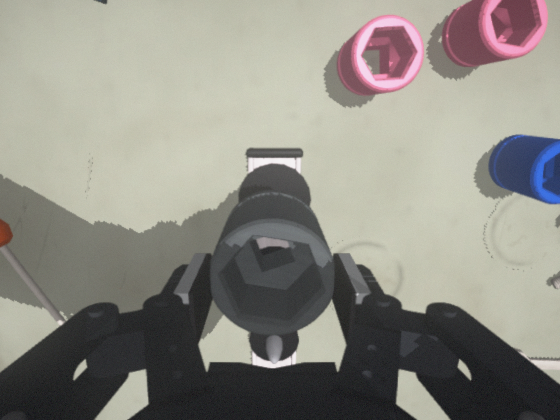

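```bash
python3 -m crank '2.5 1.8 15 0 0 0;0 0 15 0 0 0;0 0 0 0 0 0;0 0 0 0 0 0'; python3 go.py .5227 .0357 .0465
```

```text
clock: 7.0
tool_pos: [0.5213, 0.0368, 0.0799]
tool_rot: [0.483, 0.875, -0.0, -0.0]
wrist_force: [0.1, 0.3, -5.1]
finger_gap: 0.0529
grip_force: 65.1
t 7.0 pos [0.5213 0.0368 0.0799] shift [-1.7  0.6 33.4] turn [-0.001 -0.     0.002] F [ 0.1  0.3 -5.1] gap 0.0529 grip 65.1
```

```bash
python3 -m crank '-1.5 0.5 10 0 0 0;0 0 10 0 0 0;0 0 6 0 0 0;0 0 0 0 0 0'; python3 go.py .5227 .0357 .0465
```

```text
clock: 7.5
tool_pos: [0.522, 0.0358, 0.0535]
tool_rot: [0.483, 0.875, -0.0, -0.001]
wrist_force: [-0.3, 0.2, -5.1]
finger_gap: 0.0528
grip_force: 65.1
t 7.5 pos [0.522  0.0358 0.0535] shift [-0.4  0.6  7. ] turn [-0.002 -0.001  0.002] F [-0.3  0.2 -5.1] gap 0.0528 grip 65.1
```

No contact on the way down, so the post is inside the hole. Last few mm:

```bash
python3 -m crank '0 0 3 0 0 0;0 0 2 0 0 0;0 0 1.5 0 0 0;0 0 0 0 0 0'; python3 -m crank '0 0 1 0 0 0;0 0 0 0 0 0'
```

```text
clock: 8.0
tool_pos: [0.5226, 0.0358, 0.0477]
tool_rot: [0.483, 0.875, -0.0, -0.0]
wrist_force: [0.2, 0.1, -4.4]
finger_gap: 0.053
grip_force: 65.1
clock: 8.25
tool_pos: [0.5227, 0.0358, 0.0468]
tool_rot: [0.483, 0.875, -0.0, -0.0]
wrist_force: [-0.1, 0.6, -5.9]
finger_gap: 0.0529
grip_force: 65.1
```

```bash
python3 -m crank '0 0 1 0 0 0;0 0 0.5 0 0 0;0 0 0 0 0 0'; python3 -m crank '0 0 0 0 0 0;0 0 0 0 0 0;0 0 0 0 0 0;0 0 -30 0 0 0;0 0 -40 0 0 0;0 0 -40 0 0 0;0 0 0 0 0 0;0 0 0 0 0 0' 1; python3 go.py .4513 -.2688 .15
python3 - <<'E'
from ring import *
i=optics.camera_info("side");p,d=optics.read_camera("side")
C=cloud(d,i);print(ring(C,(.5227,.0357),.028,.071))
E
```

```text
clock: 8.62
tool_pos: [0.5228, 0.0359, 0.0465]
tool_rot: [0.483, 0.875, 0.0, 0.0]
wrist_force: [-3.6, -0.6, 4.3]
finger_gap: 0.0532
grip_force: 66.2
clock: 9.62
tool_pos: [0.5225, 0.0358, 0.1549]
tool_rot: [0.483, 0.875, -0.0, -0.0]
wrist_force: [-0.2, -0.0, 0.1]
finger_gap: 0.0856
grip_force: 0.0
t 9.62 pos [0.5225 0.0358 0.1549] shift [-219.8 -222.6    4.9] turn [-0.    -0.     0.002] F [-0.2 -0.   0.1] gap 0.0856 grip 0.0
(array([522.1,  31.6,  27.2]), 98, np.float64(0.0707))
```

Socket 4 is seated: contact force rose and its top is at 71 mm. Now socket 3.

```bash
cat > meas.py <<'E'
# meas.py x y r h : ring fit of socket top with wrist camera
from ring import *; import sys
a=[float(v) for v in sys.argv[1:]]
i=optics.camera_info("wrist");p,d=optics.read_camera("wrist");C=cloud(d,i);R=ring(C,a[:2],a[2],a[3]);print(R)
E
python3 -m crank '-44 -44.5 0 0 0 0;-44 -44.5 0 0 0 0;-44 -44.5 0 0 0 0;-44 -44.5 0 0 0 0;-44 -44.5 0 0 0 0;0 0 0 0 0 0;0 0 0 0 0 0;0 0 0 0 0 0'; python3 meas.py .4505 -.2695 .025 .055; python3 go.py .4505 -.2695 .032
```

```text
clock: 10.68
tool_pos: [0.4518, -0.267, 0.1546]
tool_rot: [0.482, 0.876, 0.0, -0.001]
wrist_force: [-1.1, 1.2, 0.3]
finger_gap: 0.0853
grip_force: 0.0
(array([ 450. , -269.7,   24.9]), 1791, np.float64(0.0545))
t 10.72 pos [ 0.452  -0.267   0.1549] shift [ -1.5  -2.6 122.9] turn [-0.    -0.001  0.004] F [ 0.7  0.3 -0. ] gap 0.0853 grip 0.0
```

```bash
python3 -m crank '-1.5 -3 30 0 0 0.004;0 0 40 0 0 0;0 0 35 0 0 0;0 0 18 0 0 0;0 0 0 0 0 0;0 0 0 0 0 0'; python3 go.py .45 -.2697 .032
```

```text
clock: 11.48
tool_pos: [0.4511, -0.271, 0.0332]
tool_rot: [0.484, 0.875, -0.0, 0.001]
wrist_force: [0.2, 0.2, 0.3]
finger_gap: 0.0853
grip_force: 0.0
t 11.47 pos [ 0.4511 -0.271   0.0332] shift [ 1.7 -0.2  1.2] turn [ 0.001  0.001 -0.   ] F [0.2 0.2 0.3] gap 0.0853 grip 0.0
```

```bash
python3 -m crank '1.7 -0.2 1 0 0 0;0 0 0 0 0 0';  python3 -m crank '0 0 0 0 0 0;0 0 0 0 0 0;0 0 0 0 0 0;0 0 0 0 0 0;0 0 0 0 0 0' 0.2; python3 go.py .45 -.2697 .032
python3 -m crank '0 0 -40 0 0 0;0 0 -40 0 0 0;0 0 -25 0 0 0;0 0 0 0 0 0;0 0 0 0 0 0'; python3 go.py .5565 -.0182 .11
```

```text
clock: 11.72
tool_pos: [0.4494, -0.2702, 0.0321]
tool_rot: [0.485, 0.875, -0.0, 0.001]
wrist_force: [0.2, -0.4, 0.5]
finger_gap: 0.0853
grip_force: 0.0
clock: 12.35
tool_pos: [0.4497, -0.2701, 0.0323]
tool_rot: [0.485, 0.875, 0.0, 0.001]
wrist_force: [-0.5, 2.4, 4.8]
finger_gap: 0.0472
grip_force: 60.6
t 12.35 pos [ 0.4497 -0.2701  0.0323] shift [0.1 0.5 0.3] turn [ 0.001  0.001 -0.002] F [-0.5  2.4  4.8] gap 0.0472 grip 60.6
clock: 12.98
tool_pos: [0.4477, -0.2694, 0.1344]
tool_rot: [0.485, 0.874, 0.0, -0.002]
wrist_force: [0.4, 0.3, -5.9]
finger_gap: 0.0462
grip_force: 63.9
t 12.97 pos [ 0.4477 -0.2694  0.1344] shift [155.4 225.3  24.6] turn [-0.002 -0.003 -0.002] F [ 0.4  0.3 -5.9] gap 0.0462 grip 63.9
```

```bash
python3 -m crank '31 45 0 0 0 0;31 45 0 0 0 0;31 45 0 0 0 0;31 45 0 0 0 0;31 45 10 0 0 -0.002;0 0 10 0 0 0;0 0 0 0 0 0;0 0 0 0 0 0'; python3 go.py .5565 -.0182 .11
```

```text
clock: 13.98
tool_pos: [0.5568, -0.0205, 0.1155]
tool_rot: [0.485, 0.875, -0.001, -0.001]
wrist_force: [1.7, -0.6, -4.9]
finger_gap: 0.0465
grip_force: 64.2
t 13.97 pos [ 0.5568 -0.0205  0.1155] shift [2.1 1.  5.5] turn [-0.002 -0.001 -0.002] F [ 1.7 -0.6 -4.9] gap 0.0465 grip 64.2
```

```bash
python3 - <<'E'
from ring import *
from workcell import monitor
s=monitor.read_state();i=optics.camera_info("wrist");p,d=optics.read_camera("wrist");C=cloud(d,i)
t=s['tool_pos'];R=ring(C,t[:2],.025,t[2]+.0227);print(R)
u=np.array([np.cos(2.1307),np.sin(2.1307)]); y=np.array([u[1],-u[0]]);o=R[0][:2]-t[:2]*1000;print("held offset x,y",o@u,o@y)
R=ring(C,(.5227,.0357),.028,.071);print("s4",R)
cv2.imwrite("pics/w4.png",p[:,:,::-1])
E
```

```text
(array([556.8, -20.2,  25.1]), 6144, np.float64(0.1379))
held offset x,y 0.22923973635557132 0.1639098754406925
s4 (array([523.8,  35.3,  27.8]), 3782, np.float64(0.0706))
```

View pics/w4.png

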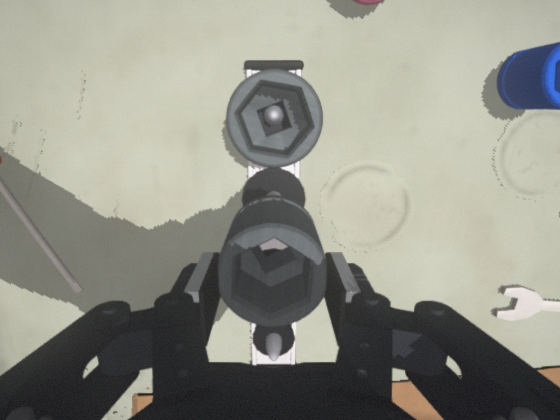

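Socket 4 stands on its post at (275,116), centred and level, and socket 3 hangs over seat 3. Lowering.

```bash
python3 -m crank '2 1 16 0 0 -0.002;0 0 16 0 0 0;0 0 0 0 0 0;0 0 0 0 0 0'; python3 go.py .5565 -.0182 .0453
```

```text
clock: 14.52
tool_pos: [0.5577, -0.0176, 0.0846]
tool_rot: [0.484, 0.875, 0.0, 0.0]
wrist_force: [0.7, 0.1, -3.7]
finger_gap: 0.0465
grip_force: 64.2
t 14.53 pos [ 0.5577 -0.0176  0.0846] shift [ 0.1 -1.4 39.3] turn [0.    0.    0.001] F [ 0.7  0.1 -3.7] gap 0.0465 grip 64.2
```

```bash
python3 -m crank '0 -1.3 12 0 0 0;0 0 12 0 0 0;0 0 8 0 0 0;0 0 0 0 0 0';python3 go.py .5565 -.0182 .0453;  python3 -m crank '0 0 3 0 0 0;0 0 2 0 0 0;0 0 1 0 0 0;0 0 0 0 0 0';python3 go.py .5565 -.0182 .0453
```

```text
clock: 15.02
tool_pos: [0.5554, -0.0178, 0.0511]
tool_rot: [0.483, 0.875, -0.001, -0.001]
wrist_force: [0.1, 0.7, -4.7]
finger_gap: 0.0466
grip_force: 64.2
t 15.03 pos [ 0.5554 -0.0178  0.0511] shift [-0.9  0.7  5.8] turn [-0.002 -0.001  0.002] F [ 0.1  0.7 -4.7] gap 0.0466 grip 64.2
clock: 15.52
tool_pos: [0.5565, -0.0179, 0.0464]
tool_rot: [0.483, 0.875, 0.0, 0.0]
wrist_force: [0.1, -0.4, -4.4]
finger_gap: 0.0467
grip_force: 64.2
t 15.53 pos [ 0.5565 -0.0179  0.0464] shift [-0.3 -0.1  1.1] turn [0.    0.    0.002] F [ 0.1 -0.4 -4.4] gap 0.0467 grip 64.2
```

```bash
python3 -m crank '0 0 1 0 0 0;0 0 0.8 0 0 0;0 0 0 0 0 0'; python3 -m crank '0 0 0 0 0 0;0 0 0 0 0 0;0 0 0 0 0 0;0 0 -30 0 0 0;0 0 -40 0 0 0;0 0 -40 0 0 0;0 0 0 0 0 0;0 0 0 0 0 0' 1; python3 go.py .4872 .2424 .155; python3 meas.py .5565 -.0182 .025 .068
```

```text
clock: 15.9
tool_pos: [0.5568, -0.0179, 0.0453]
tool_rot: [0.483, 0.875, 0.0, 0.001]
wrist_force: [-1.3, 0.8, 2.4]
finger_gap: 0.0468
grip_force: 64.9
clock: 16.9
tool_pos: [0.5562, -0.0179, 0.1541]
tool_rot: [0.483, 0.875, -0.0, -0.0]
wrist_force: [-0.2, -0.5, -1.7]
finger_gap: 0.0854
grip_force: 0.0
t 16.9 pos [ 0.5562 -0.0179  0.1541] shift [257.   80.3  -0.8] turn [-0.    -0.     0.002] F [-0.2 -0.5 -1.7] gap 0.0854 grip 0.0
(array([550.1,  -8.2,  33.2]), 2436, np.float64(0.0678))
```

```bash
python3 -m crank '51.4 16 0 0 0 0;51.4 16 0 0 0 0;51.4 16 0 0 0 0;51.4 16 0 0 0 0;51.4 16 0 0 0 0;0 0 0 0 0 0;0 0 0 0 0 0;0 0 0 0 0 0'; python3 meas.py .4872 .2424 .022 .052; python3 go.py .4872 .2424 .030
python3 - <<'E'
from h import *
p,d=optics.read_camera("wrist");cv2.imwrite("pics/w5.png",p[:,:,::-1])
E
```

```text
clock: 17.95
tool_pos: [0.4872, 0.2408, 0.1539]
tool_rot: [0.484, 0.875, -0.001, -0.0]
wrist_force: [0.9, -0.4, -0.6]
finger_gap: 0.0852
grip_force: 0.0
(array([488. , 242.7,  22. ]), 1471, np.float64(0.0514))
t 18.0 pos [0.4874 0.2408 0.1541] shift [  1.5   0.8 124.1] turn [-0.001  0.    -0.   ] F [ 0.3 -0.8 -0.5] gap 0.0852 grip 0.0
```

View pics/w5.png

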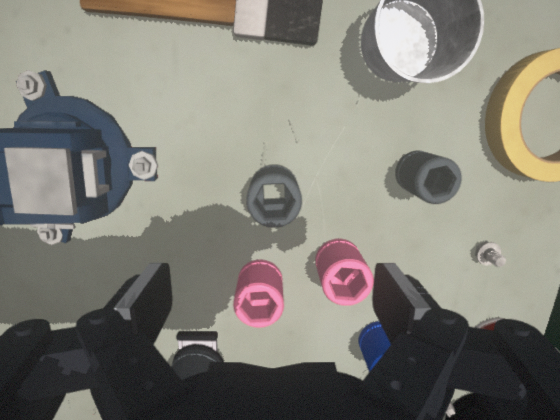

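Socket 2 is at (275,198) with free space about 100 px to each side; pink ones are at (260,293) and (345,272), clear of the fingers. Descending.

```bash
python3 -m crank '1.5 1.4 30 0 0 0;0 0 40 0 0 0;0 0 36 0 0 0;0 0 18 0 0 0;0 0 0 0 0 0;0 0 0 0 0 0'; python3 go.py .488 .2427 .030
```

```text
clock: 18.8
tool_pos: [0.4885, 0.244, 0.0314]
tool_rot: [0.484, 0.875, 0.001, 0.0]
wrist_force: [-0.0, 0.2, -0.1]
finger_gap: 0.0854
grip_force: 0.0
t 18.8 pos [0.4885 0.244  0.0314] shift [-0.8 -1.2  1.4] turn [0.002 0.    0.001] F [-0.   0.2 -0.1] gap 0.0854 grip 0.0
```

```bash
python3 -m crank '-0.8 -1 1 0 0 0;0 0 0 0 0 0';  python3 -m crank '0 0 0 0 0 0;0 0 0 0 0 0;0 0 0 0 0 0;0 0 0 0 0 0;0 0 0 0 0 0' 0.1; python3 go.py .488 .2427 .030
python3 -m crank '0 0 -40 0 0 0;0 0 -50 0 0 0;0 0 -30 0 0 0;0 0 0 0 0 0;0 0 0 0 0 0'; python3 go.py .5903 -.072 .13
```

```text
clock: 19.05
tool_pos: [0.4877, 0.2431, 0.0304]
tool_rot: [0.483, 0.875, 0.001, 0.0]
wrist_force: [0.0, -1.0, 0.1]
finger_gap: 0.0853
grip_force: 0.0
clock: 19.68
tool_pos: [0.4876, 0.2433, 0.0303]
tool_rot: [0.483, 0.875, 0.001, 0.0]
wrist_force: [-0.3, 0.1, 5.2]
finger_gap: 0.0406
grip_force: 59.9
t 19.68 pos [0.4876 0.2433 0.0303] shift [-0.8  0.   0.3] turn [0.001 0.    0.002] F [-0.3  0.1  5.2] gap 0.0406 grip 59.9
clock: 20.3
tool_pos: [0.4859, 0.2424, 0.1475]
tool_rot: [0.483, 0.875, -0.001, -0.001]
wrist_force: [-0.7, -0.7, -3.0]
finger_gap: 0.0405
grip_force: 61.5
t 20.3 pos [0.4859 0.2424 0.1475] shift [-321.7  -79.2   17.6] turn [-0.003 -0.     0.002] F [-0.7 -0.7 -3. ] gap 0.0405 grip 61.5
```

```bash
python3 -m crank '-54 -13.2 0 0 0 0;-54 -13.2 0 0 0 0;-54 -13.2 0 0 0 0;-54 -13.2 0 0 0 0;-54 -13.2 0 0 0 0;-51 -13.2 17 0 0 0;0 0 15 0 0 0;0 0 0 0 0 0;0 0 0 0 0 0'; python3 go.py .5899 -.0713 .0433
python3 - <<'E'
from ring import *
from workcell import monitor
s=monitor.read_state();i=optics.camera_info("wrist");p,d=optics.read_camera("wrist");C=cloud(d,i)
t=s['tool_pos'];R=ring(C,t[:2],.022,t[2]+.0217);print(R)
u=np.array([np.cos(2.1307),np.sin(2.1307)]); y=np.array([u[1],-u[0]]);o=R[0][:2]-t[:2]*1000;print("held offset x,y",o@u,o@y)
cv2.imwrite("pics/w6.png",p[:,:,::-1])
E
```

```text
clock: 21.42
tool_pos: [0.5904, -0.0695, 0.1167]
tool_rot: [0.483, 0.876, -0.0, -0.001]
wrist_force: [0.4, 0.5, -2.7]
finger_gap: 0.0406
grip_force: 61.6
t 21.43 pos [ 0.5904 -0.0695  0.1167] shift [-1.4 -1.3 73.4] turn [-0.001 -0.001  0.004] F [ 0.4  0.5 -2.7] gap 0.0406 grip 61.6
(array([591. , -69.5,  22.3]), 5103, np.float64(0.138))
held offset x,y -0.31125147499507677 0.4949981642966613
```

View pics/w6.png

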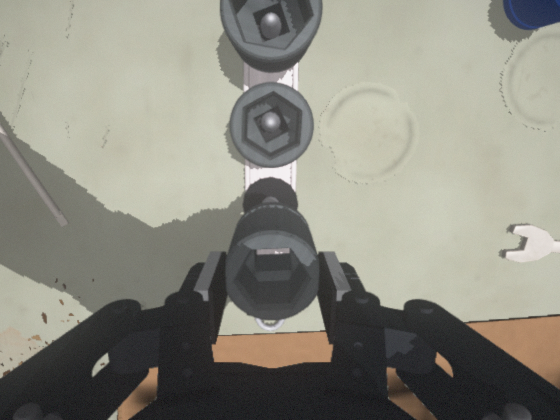

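Sockets 4 (270,20) and 3 (270,122) sit on their posts, with seat 2 just ahead at (270,195) under socket 2. Lowering.

```bash
python3 -m crank '-1.5 -1.3 17 0 0 0.004;0 0 16 0 0 0;0 0 0 0 0 0;0 0 0 0 0 0'; python3 go.py .5899 -.0715 .0433
```

```text
clock: 21.98
tool_pos: [0.5912, -0.0724, 0.0849]
tool_rot: [0.485, 0.875, 0.0, 0.0]
wrist_force: [-0.5, -0.4, -2.7]
finger_gap: 0.0407
grip_force: 61.6
t 21.98 pos [ 0.5912 -0.0724  0.0849] shift [ 1.5 -0.6 41.6] turn [ 0.     0.    -0.001] F [-0.5 -0.4 -2.7] gap 0.0407 grip 61.6
```

```bash
python3 -m crank '1.4 -0.6 12 0 0 0;0 0 12 0 0 0;0 0 10 0 0 0;0 0 0 0 0 0';python3 go.py .5899 -.0715 .0433;  python3 -m crank '0 0 3 0 0 0;0 0 2 0 0 0;0 0 1 0 0 0;0 0 0 0 0 0';python3 go.py .5899 -.0715 .0433
```

```text
clock: 22.48
tool_pos: [0.5884, -0.0718, 0.0489]
tool_rot: [0.485, 0.874, -0.001, -0.001]
wrist_force: [0.3, 0.0, -2.0]
finger_gap: 0.0402
grip_force: 61.5
t 22.48 pos [ 0.5884 -0.0718  0.0489] shift [-0.5  1.4  5.6] turn [-0.002 -0.002 -0.002] F [ 0.3  0.  -2. ] gap 0.0402 grip 61.5
clock: 22.98
tool_pos: [0.5897, -0.0719, 0.0446]
tool_rot: [0.485, 0.874, 0.0, 0.0]
wrist_force: [0.1, -0.1, -1.8]
finger_gap: 0.0401
grip_force: 61.6
t 22.98 pos [ 0.5897 -0.0719  0.0446] shift [0.2 0.4 1.3] turn [ 0.     0.    -0.002] F [ 0.1 -0.1 -1.8] gap 0.0401 grip 61.6
```

```bash
python3 -m crank '0 0 1.2 0 0 0;0 0 0.8 0 0 0;0 0 0 0 0 0'; python3 -m crank '0 0 0 0 0 0;0 0 0 0 0 0;0 0 0 0 0 0;0 0 -30 0 0 0;0 0 -40 0 0 0;0 0 -40 0 0 0;0 0 0 0 0 0;0 0 0 0 0 0' 1; python3 go.py .588 .324 .155; python3 - <<'E'
from h import *
i=optics.camera_info("wrist");p,d=optics.read_camera("wrist");C=cloud(d,i)
for c,r,h in [((.5903,-.072),.022,.065),((.5565,-.0182),.025,.068)]:
    q=C[(np.hypot(C[...,0]-c[0],C[...,1]-c[1])<r)&(C[...,2]>.055)];print(len(q),np.median(q[:,2]),h)
E
```

```text
clock: 23.35
tool_pos: [0.59, -0.0719, 0.0434]
tool_rot: [0.485, 0.875, 0.0, 0.001]
wrist_force: [-0.8, -0.4, 3.8]
finger_gap: 0.0408
grip_force: 62.3
clock: 24.35
tool_pos: [0.5893, -0.0719, 0.1521]
tool_rot: [0.485, 0.874, -0.0, -0.0]
wrist_force: [-0.4, 0.0, -0.6]
finger_gap: 0.0853
grip_force: 0.0
t 24.35 pos [ 0.5893 -0.0719  0.1521] shift [336.5 208.5  -2.9] turn [-0.    -0.    -0.002] F [-0.4  0.  -0.6] gap 0.0853 grip 0.0
9446 0.24606333775886385 0.065
2337 0.06757218133349677 0.068
```

```bash
python3 - <<'E'
from h import *
for n in["scene","side"]:
    z=np.load(n+"0.npz");C=cloud(z['d'],optics.camera_info(n));q=C[(C[...,2]>.1)&(C[...,2]<.2)&(C[...,0]>.45)&(C[...,0]<.95)&(C[...,1]>-.1)&(C[...,1]<.45)]
    q=q[np.argsort(q[:,0])]; print(n,len(q)); h,xe,ye=np.histogram2d(q[:,0],q[:,1],[np.arange(.45,.96,.05),np.arange(-.1,.46,.05)])
    print(h.astype(int))
E
```

```text
scene 1040
[[  0   0   0   0   0   0   0   0   0   0   0]
 [  0   0   0   0   0   0   0   0   0   0   0]
 [  0   0   0   0   0   0   0   0   0   0   0]
 [  0   0   0   0   0   0   0   0   0   0   0]
 [  0   0   0   0   0   0   0   0   0   0   0]
 [  0   0   0   0   0   0  15   0   0   0   0]
 [  0   0   0   0   0  28 609 108   0   0   0]
 [  0   0   0   0 210  41  28   0   0   0   0]
 [  0   0   0   0   1   0   0   0   0   0   0]
 [  0   0   0   0   0   0   0   0   0   0   0]]
side 537
[[  0   0   0   0   0   0   0   0   0   0   0]
 [  0   0   0   0   0   0   0   0   0   0   0]
 [  0   0   0   0   0   0   0   0   0   0   0]
 [  0   0   0   0   0   0   0   0   0   0   0]
 [  0   0   0   0   0   0   0   0   0   0   0]
 [  0   0   0   0   0   0   2   0   0   0   0]
 [  0   0   0   0   0 176 165   0   0   0   0]
 [  0   0   0   0 149  22  15   0   0   0   0]
 [  0   0   0   2   6   0   0   0   0   0   0]
 [  0   0   0   0   0   0   0   0   0   0   0]]
```

The tall things start at x ≈ 0.74, so the path at x ≈ 0.59 is clear.

```bash
python3 -m crank '48 29.8 0 0 0 0;48 29.8 0 0 0 0;48 29.8 0 0 0 0;48 29.8 0 0 0 0;48 29.8 0 0 0 0;48 29.8 0 0 0 0;48 29.8 0 0 0 0;0 0 0 0 0 0;0 0 0 0 0 0;0 0 0 0 0 0'; python3 meas.py .587 .324 .019 .05; python3 go.py .587 .324 .030
python3 - <<'E'
from h import *
p,d=optics.read_camera("wrist");cv2.imwrite("pics/w7.png",p[:,:,::-1])
E
```

```text
clock: 25.65
tool_pos: [0.5886, 0.3219, 0.1518]
tool_rot: [0.486, 0.874, -0.001, -0.0]
wrist_force: [0.0, 0.4, -0.6]
finger_gap: 0.0852
grip_force: 0.0
(array([589.3, 325.3,  18.9]), 1241, np.float64(0.0495))
t 25.7 pos [0.5888 0.3219 0.1522] shift [  2.8  -0.3 122.2] turn [-0.001  0.    -0.004] F [-0.5 -0.6  0.6] gap 0.0855 grip 0.0
```

View pics/w7.png

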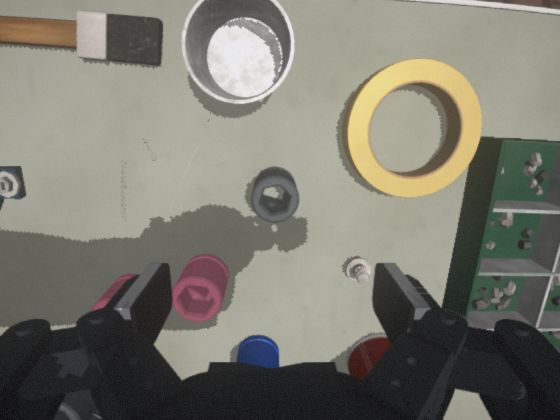

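Socket 1 is at (275,195). The tape (left edge ≈350,130) and cup (240,100) are clear, but I narrow the opening for safety.

```bash
python3 -m crank '2.7 2.2 30 0 0 -0.004;0 0 40 0 0 0;0 0 36 0 0 0;0 0 15 0 0 0;0 0 0 0 0 0;0 0 0 0 0 0' 0.75; python3 go.py .5893 .3253 .030
```

```text
clock: 26.5
tool_pos: [0.5905, 0.3275, 0.0335]
tool_rot: [0.483, 0.875, 0.001, 0.001]
wrist_force: [0.2, 0.2, 0.2]
finger_gap: 0.0638
grip_force: 0.0
t 26.5 pos [0.5905 0.3275 0.0335] shift [-1.2 -2.2  3.5] turn [0.003 0.    0.002] F [0.2 0.2 0.2] gap 0.0638 grip 0.0
```

```bash
python3 -m crank '-1.2 -2 3 0 0 0.002;0 0 0 0 0 0;0 0 0 0 0 0'; python3 go.py .5893 .3253 .030; python3 -m crank '0 0 0 0 0 0;0 0 0 0 0 0;0 0 0 0 0 0;0 0 0 0 0 0' 0.05; python3 go.py .5893 .3253 .030
python3 -m crank '0 0 -40 0 0 0;0 0 -50 0 0 0;0 0 -30 0 0 0;0 0 0 0 0 0;0 0 0 0 0 0'; python3 go.py .6239 -.1258 .13
```

```text
clock: 26.88
tool_pos: [0.5882, 0.3251, 0.0289]
tool_rot: [0.484, 0.875, 0.0, 0.0]
wrist_force: [-0.0, 0.9, -0.2]
finger_gap: 0.0639
grip_force: 0.0
t 26.88 pos [0.5882 0.3251 0.0289] shift [-0.4  1.  -1.1] turn [ 0.001 -0.     0.   ] F [-0.   0.9 -0.2] gap 0.0639 grip 0.0
clock: 27.38
tool_pos: [0.5885, 0.3252, 0.0292]
tool_rot: [0.484, 0.875, 0.0, 0.0]
wrist_force: [-0.3, 0.4, 5.3]
finger_gap: 0.0347
grip_force: 59.5
t 27.38 pos [0.5885 0.3252 0.0292] shift [-0.4  0.8 -0.8] turn [0.001 0.    0.   ] F [-0.3  0.4  5.3] gap 0.0347 grip 59.5
clock: 28.0
tool_pos: [0.5869, 0.3243, 0.1459]
tool_rot: [0.484, 0.875, -0.002, -0.001]
wrist_force: [-0.1, -1.2, -2.9]
finger_gap: 0.0344
grip_force: 60.3
t 28.0 pos [0.5869 0.3243 0.1459] shift [-401.  -207.7   16.6] turn [-0.004 -0.    -0.   ] F [-0.1 -1.2 -2.9] gap 0.0344 grip 60.3
```

```bash
python3 -m crank '-44.5 -23 0 0 0 0;-44.5 -23 0 0 0 0;-44.5 -23 0 0 0 0;-44.5 -23 0 0 0 0;-44.5 -23 0 0 0 0;-44.5 -23 0 0 0 0;-44.5 -23 0 0 0 0;-44.5 -23 0 0 0 0;-44.5 -23 15 0 0 0;0 0 15 0 0 0;0 0 0 0 0 0;0 0 0 0 0 0'; python3 go.py .6239 -.1258 .0422
python3 - <<'E'
from ring import *
from workcell import monitor
s=monitor.read_state();i=optics.camera_info("wrist");p,d=optics.read_camera("wrist");C=cloud(d,i)
t=s['tool_pos'];R=ring(C,t[:2],.019,t[2]+.0208);print(R)
u=np.array([np.cos(2.1307),np.sin(2.1307)]); y=np.array([u[1],-u[0]]);o=R[0][:2]-t[:2]*1000;print("held offset x,y",o@u,o@y)
q=C[(np.hypot(C[...,0]-.5903,C[...,1]+.072)<.022)&(C[...,2]>.055)&(C[...,2]<.08)];print("s2 top",np.median(q[:,2]))
cv2.imwrite("pics/w8.png",p[:,:,::-1])
E
```

```text
clock: 29.5
tool_pos: [0.625, -0.1229, 0.1176]
tool_rot: [0.483, 0.875, -0.0, -0.001]
wrist_force: [-0.0, 0.4, -1.7]
finger_gap: 0.0345
grip_force: 60.4
t 29.5 pos [ 0.625  -0.1229  0.1176] shift [-2.  -2.3 75.4] turn [-0.001 -0.002  0.002] F [-0.   0.4 -1.7] gap 0.0345 grip 60.4
(array([ 625.1, -122.5,   19.5]), 4332, np.float64(0.1382))
held offset x,y 0.27638568836333677 0.3394357379325701
s2 top 0.06461120592365818
```

View pics/w8.png

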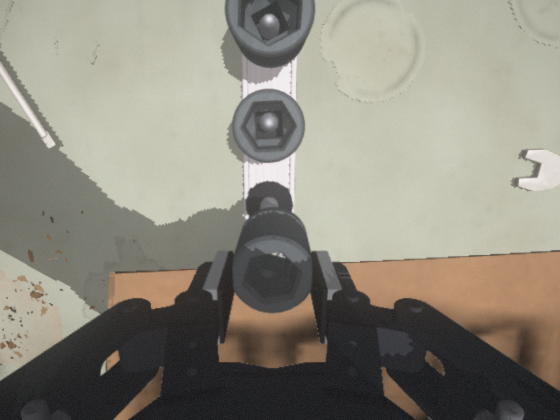

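Sockets 3 (270,25) and 2 (268,125) are on their posts, with seat 1 ahead at (268,197) beneath socket 1. Lowering.

```bash
python3 -m crank '-2 -2.3 17 0 0 0.002;0 0 17 0 0 0;0 0 0 0 0 0;0 0 0 0 0 0'; python3 go.py .6237 -.1257 .0422
```

```text
clock: 30.05
tool_pos: [0.6249, -0.1269, 0.0849]
tool_rot: [0.485, 0.875, 0.0, 0.0]
wrist_force: [0.3, 0.6, -2.2]
finger_gap: 0.0345
grip_force: 60.4
t 30.05 pos [ 0.6249 -0.1269  0.0849] shift [ 1.6 -0.4 42.7] turn [ 0.     0.    -0.001] F [ 0.3  0.6 -2.2] gap 0.0345 grip 60.4
```

```bash
python3 -m crank '1.2 -0.4 12 0 0 0;0 0 12 0 0 0;0 0 10 0 0 0;0 0 0 0 0 0';python3 go.py .6237 -.1257 .0422;  python3 -m crank '0 0 3 0 0 0;0 0 2 0 0 0;0 0 1.5 0 0 0;0 0 0 0 0 0';python3 go.py .6237 -.1257 .0422
```

```text
clock: 30.55
tool_pos: [0.6224, -0.1262, 0.0488]
tool_rot: [0.485, 0.874, -0.0, -0.002]
wrist_force: [0.3, 0.0, -1.9]
finger_gap: 0.0348
grip_force: 60.4
t 30.55 pos [ 0.6224 -0.1262  0.0488] shift [-0.3  1.4  6.6] turn [-0.002 -0.002 -0.002] F [ 0.3  0.  -1.9] gap 0.0348 grip 60.4
clock: 31.05
tool_pos: [0.6236, -0.1264, 0.0441]
tool_rot: [0.485, 0.875, 0.0, 0.0]
wrist_force: [0.3, -0.5, -1.1]
finger_gap: 0.0348
grip_force: 60.4
t 31.05 pos [ 0.6236 -0.1264  0.0441] shift [0.5 0.5 1.9] turn [ 0.     0.    -0.002] F [ 0.3 -0.5 -1.1] gap 0.0348 grip 60.4
```

```bash
python3 -m crank '0 0 1.3 0 0 0;0 0 1 0 0 0;0 0 0.5 0 0 0;0 0 0 0 0 0'; python3 go.py .6237 -.1257 .0422
```

```text
clock: 31.55
tool_pos: [0.624, -0.1266, 0.0422]
tool_rot: [0.485, 0.874, 0.0, 0.001]
wrist_force: [-1.1, -0.5, 6.0]
finger_gap: 0.0346
grip_force: 61.2
t 31.55 pos [ 0.624  -0.1266  0.0422] shift [ 0.9  0.2 -0. ] turn [ 0.001  0.001 -0.002] F [-1.1 -0.5  6. ] gap 0.0346 grip 61.2
```

Seated. Release, rise, back away along −x of the row and check all four.

```bash
python3 -m crank '0 0 0 0 0 0;0 0 0 0 0 0;0 0 0 0 0 0;0 0 -30 0 0 0;0 0 -45 0 0 0;0 0 -45 0 0 0;-35 -15 -10 0 0 0;-15 -30 0 0 0 0;0 -40 0 0 0 0;0 0 0 0 0 0;0 0 0 0 0 0' 1
python3 - <<'E'
from h import *
i=optics.camera_info("wrist");p,d=optics.read_camera("wrist");C=cloud(d,i)
from ring import ring
for c,r,h in [((.6239,-.1258),.019,.063),((.5903,-.072),.022,.065),((.5565,-.0182),.025,.068),((.5225,.036),.028,.071)]:
    q=C[(np.hypot(C[...,0]-c[0],C[...,1]-c[1])<r-.002)&(abs(C[...,2]-h)<.006)]
    if len(q)>20:
        A=np.c_[q[:,:2]-c,np.ones(len(q))];f=np.linalg.lstsq(A,q[:,2],rcond=None)[0];print(len(q),"z",np.median(q[:,2]).round(4),"exp",h,"tilt",f[:2].round(3))
cv2.imwrite("pics/w9.png",p[:,:,::-1]); p,d=optics.read_camera("side"); cv2.imwrite("pics/side9.png",cv2.resize(p[130:340,150:430],None,fx=2,fy=2)[:,:,::-1])
E
```

```text
clock: 32.92
tool_pos: [0.5783, -0.2138, 0.1713]
tool_rot: [0.485, 0.874, 0.0, 0.0]
wrist_force: [0.1, 0.2, -0.3]
finger_gap: 0.0858
grip_force: 0.0
975 z 0.0628 exp 0.063 tilt [-0.017 -0.008]
1379 z 0.0648 exp 0.065 tilt [-0.014 -0.018]
```

View pics/w9.png

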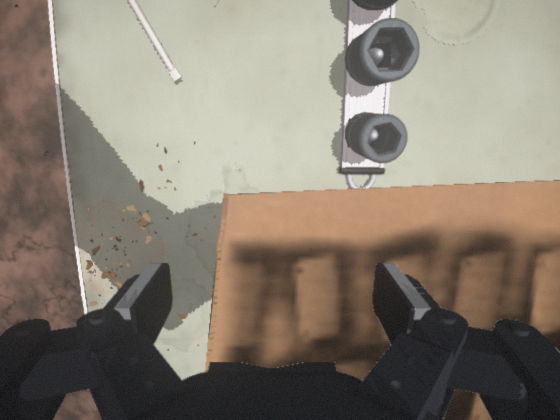

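View pics/side9.png

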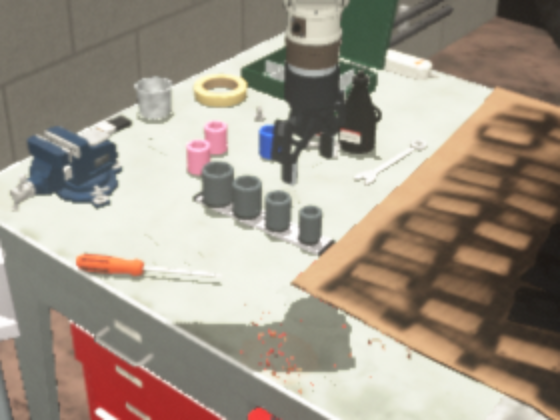

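The wrist view shows sockets 1 (376,137) and 2 (383,52) on their posts beside the eye. The side view shows all four upright in order, from (311,225) smallest to (217,183) largest, and the gripper clear.

```bash
python3 -c "
from workcell import r
print(r.hand_in())"
```

```text
the job is handed in; nothing more can be done
None
```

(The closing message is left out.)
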